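# Tare the kitchen scale for the lunch container

### The arm

A 6-joint arm with a two-finger parallel gripper is mounted at the origin on the work surface. World frame = base frame: x ahead of the robot, y to its left, z up, the work surface at z = 0. Lengths are in m, angles in rad, forces in N, time in s.
With the tool pointing down it reaches from about 0.225 to 0.875 m from the base axis. Payload 3.4 kg.
Tool frame: the origin (TCP) lies at the very end of the fingers, on their centre line; the grasp point (between the pads) lies 19 mm behind it; x points along the fingers, z is the direction in which the jaws open and shut, and the axes are right-handed (so a half turn about x gives the same grasp; the last joint's range is limited). The gripper opens to 85 mm and grips with 20 to 120 N. Pads are 22 mm wide; open, the fingers measure 114 mm over their backs; the gripper's body (76 mm by 85 mm) begins 54 mm behind the grasp point. The pads swing forward as they close: fully open they stand 13 mm farther back than shut.
Start: joints at [-1.405, 0.276, 1.505, -0, 1.361, -0.121], TCP at [0.163, -0.552, 0.211] pointing down, gripper open.
Joint ranges: [-2.89, 2.89], [-0.75, 2.08], [0.22, 2.7], [-1.18, 4.32], [0.11, 2.71], [-2.7, 2.7]. Speed limits (rad/s): [2.57, 2.57, 3.14, 3.14, 3.14, 3.14].

### API

Orientations are given as a unit quaternion [w, x, y, z].
In Python, from rig import readout, read_camera, manip gives the robot as it stands.
- The arm moves only by the tool drive_tool, never from a script. Its argument "deltas" is a list that holds one entry, the list of rows, each a list of 7 numbers: the shift along the tool's x, y, z scaled (see below), then the turn, a rotation vector about the tool's x, y, z scaled (see below), then the gripper's target within -1 to 1 (shut at 1, half-way at 0, fully open at -1). A call has 1 to 10 rows; each row shifts and turns the pose as measured when the row begins, along the tool's axes as they then stand; what a row does not reach is not made up. The controller multiplies each number of a shift by 0.15 m and each number of a turn by 30 degrees. A row lasts 1/8 s, in which the tool goes at most 62.5 mm and 10.7 degrees, less where a joint would pass 70% of its speed; a pose out of reach is approached as far as the arm can. A call with a number of a shift or a turn outside -1 to 1 is refused whole. A call with a gripper value outside its range is refused whole. The fingers move at their own pace and stop on an object; "force" is the grip in N (left out, the last holds). Time passes only in rows, so rows that do not move let the fingers close. It gives the time, the measured TCP pose, the force and the opening at its end, in the units of the state.
- readout.read_state(): the state, without advancing time (a new reading comes with each control period).
- read_camera(name): name is "scene" or "side" or "wrist"; returns a dict with "frame" (480x640x3 uint8, blue, green, red), "fx", "fy", "cx", "cy" (pixels), "R" (3x3) and "t" (3): a world point X has camera coordinates R X + t; the wrist camera has in their place "tool_from_camera" (4x4, takes a point from camera to tool coordinates, whose origin is the TCP and whose axes are the tool frame's). Camera axes: x right, y down, z forward; pixel columns grow to the right and rows downward; lengths in m; the calibration is good to about 2 mm. A picture is of the moment at which its call begins: read the wrist's pose just before it. There is no depth.
- manip.close_job(): hands the job in, once; it reports no verdict.
The state is a dict: "clock": time; "qpos": joint angles; "qvel": joint speeds; "effort": joint torques, N m; "eef_pos": TCP position; "tool_rot": TCP orientation; "wrist_force": force on the tool from outside, world axes, zero at the start; "moment": the same for the moment, N m; "width": finger opening in m.
Only numpy, scipy, OpenCV 4.12 (cv2) and the standard library are available. Lean on these libraries where they do the work, as an engineer would, in place of code of your own. Each camera call takes 0.05 s, during which the arm holds its last target.

### The job

Get the kitchen scale ready for weighing lunch: set the empty clear container gently and upright on the middle of the scale's round pan and let go of it. Its weight swings the needle, so then turn the dial on the scale's sloping front by its bar grip until the dial's zero triangle points at the needle, less than half a graduation off, and let go. Leave everything else on the bench where it stands.

Things in the scene. Friction and masses are not known exactly. Their poses are not given: they have to be found in the camera images.
- scale: cream kitchen scale, fixed, 280 mm long (its x), 160 mm wide, 89 mm tall; origin on its underside, mid-width, 145 mm behind its front edge. Its front (-x side) faces the robot's right, up to 25 degrees turned towards the robot or 10 away; it slopes 35 degrees from horizontal and bears the dial, centred 96 mm in front of the origin, 54 mm up. Pan centre: 55 mm behind the origin (+x)
- pan: round flat steel pan of the scale, 150 mm in diameter, 5 mm thick, no lip; origin at the centre of its upper face, 115 mm above the bench when empty. It rides on a soft spring and sinks up to 14 mm straight down: 5 mm per newton, so 5 to 10 mm under the container, settling in about half a second
- container: small open clear plastic container with a frosted rim, empty, 104 mm long (its x; 116 mm with the clip tabs at the two short ends), 58 mm wide (its y), 60 mm tall, walls 3 mm; origin at the centre of its underside. Mass 0.1 to 0.2 kg, not known beforehand. Can be gripped from above across its 58 mm width. Starts on the bench at one side of the scale, the purple jar at the other
- bezel (a joint): angle of the scale's turning dial (rad), seen from in front of the dial clockwise is positive; 0 = its zero triangle at the top of the slope. Dial: white disc 74 mm in diameter with black graduations each 0.157 rad (25 g) and one black triangle for zero at its rim; it turns stiffly (about 0.05 N m), stays where left, range -1.2 to 2.4 rad
- needle (a joint): angle of the black needle (rad), same zero and sense as the dial's: clockwise with load, about 6.28 rad per kg, 0 with the pan empty. The needle lies under the disc and shows as a 4 mm wide black line just outside its rim, 37 to 52 mm from the axis. It follows the pan only and does not turn with the dial. The dial reads zero when both joint values agree
- bezel_grip (a point): point on the dial's axis, 4 mm below the top of its grey bar grip: the place to pinch. The bar is 44 mm long (along this point's x, which points to the zero triangle), 16 mm wide (its y) and 26 mm tall, standing on the middle of the disc; this point is 22 mm above the disc's face and 30 mm above the housing's slope. The point's z is the dial's axis, pointing out of the slope, 35 degrees from vertical, leaning to the scale's -x. The frame turns with the dial
- bezel_zero (a point): point just off the rim of the dial at its zero triangle, 40 mm from the axis, turning with the dial
- needle_mark (a point): point on the needle 40 mm from the axis; falls together with the zero point of the dial when the scale reads zero
- food_jar: purple insulated food jar with a black screw lid, 90 mm in diameter, 132 mm tall; origin under its centre. A bystander: leave it alone
- box_lid: the container's clip-on lid, clear plastic, 118 x 64 x 14 mm, lying flat; origin under its centre. A bystander
- ice_block: black silicone ice block, 95 x 62 x 24 mm, lying flat; origin under its centre. A bystander
- tumbler: green glass tumbler, 72 mm in diameter, 95 mm tall; origin under its centre. A bystander
- shaker: white salt shaker, 44 mm in diameter, 80 mm tall; origin under its centre. A bystander

How it is judged:
On the way, in this order (a step that is already met when the one before it is completed fails the run):
1. the container stands released, upright and still on the middle of the pan (horizontal distance between container and pan below 0.025 m and angle between container's own z axis and vertical below 0.1 rad and contact force between container and pan above 0.5 N and contact force between the fingers and container below 0.1 N and linear speed of container below 0.015 m/s), for 0.3 s.
2. the dial's zero is turned to the needle, the container still on the pan (distance between bezel_zero and needle_mark below 0.0032 m and horizontal distance between container and pan below 0.025 m and angle between container's own z axis and vertical below 0.1 rad), for 0.2 s.
At the end, for the whole second after the job is handed in: The container stands released, upright (within 0.1 rad) and at rest on the pan, its centre within 25 mm of the pan's centre, and the dial's zero point lies within 3.2 mm (0.08 rad, half a graduation) of the needle, the dial at rest (all of step 2 and contact force between container and pan above 0.5 N and contact force between the fingers and container below 0.1 N and linear speed of container below 0.015 m/s and velocity of joint bezel between -0.05 and 0.05 rad/s); the robot touches nothing.
It fails at once if the container is pressed or dropped hard on the pan (over 20 N) (contact force between container and pan above 20 N).
It fails at once if a bystander on the bench is shifted by more than 30 mm (distance of any of food_jar, box_lid, ice_block, tumbler, shaker from where it was at the start of the episode above 0.03 m).
It also fails if it takes over 51 s, if anything falls off the work surface, if the arm or the gripper's body presses on something with over 40 N, if the wrist force passes 120 N, or if a joint passes its speed limit or range.

## Working session

There is one attempt and no reset: what is moved stays moved. The work goes in short steps, Python scripts to look and compute and a tool call to move; the robot and the scene stay as the last step left them, time stands still between calls to the robot, and variables do not carry over. Pictures are saved under pics/ and viewed, and the job is handed in when it is done.

Besides the shell and the picture viewer there is one more tool, called after "Call:" as name(argument=value, ...), one argument or row to a line, values as JSON. drive_tool: Moves the arm, as the interface text tells. Its arguments: {"type":"object","properties":{"deltas":{"type":"array","items":{"type":"array","items":{"type":"array","items":{"type":"number"}}}},"force":{"type":"number"}},"required":["deltas"]}

```bash
ls; mkdir -p pics; python3 - <<'E'
from rig import readout, read_camera, manip
import cv2
s=readout.read_state();print(s)
for n in ("scene","side","wrist"):
    c=read_camera(n);cv2.imwrite(f"pics/a_{n}.png",c["frame"]);print(n,{k:v for k,v in c.items() if k!="frame"})
E
```

```text
pics
{'clock': 0.0, 'qpos': array([-1.40501085e+00,  2.76592491e-01,  1.50613041e+00, -4.34029888e-06,
        1.36067565e+00, -1.21016907e-01]), 'qvel': array([ 0.00108437,  0.00158348,  0.00097942,  0.00047318, -0.00011677,
        0.00034937]), 'effort': array([ 5.91544904e-04, -4.16777623e+01, -2.45806468e+01, -7.30194733e-05,
        1.11208393e-02, -1.57485903e-05]), 'eef_pos': array([ 0.16255141, -0.55096597,  0.21004224]), 'tool_rot': array([ 0.56586039,  0.42385246,  0.5667854 , -0.42297212]), 'wrist_force': array([-0.4771521 ,  0.67526533,  0.32292305]), 'moment': array([ 0.05160642,  0.00364737, -0.05478939]), 'width': 0.08492054643239953}
scene {'fx': 544.7833511459746, 'fy': 544.7833511459746, 'cx': 328.05884627979333, 'cy': 228.98154954831972, 'R': array([[ 0.56107008,  0.82761961, -0.01568928],
       [ 0.57697319, -0.404599  , -0.70950799],
       [-0.59355059,  0.38903141, -0.70452272]]), 't': array([-0.3337085 , -0.26337128,  1.75387028])}
side {'fx': 576.9640351658041, 'fy': 576.9640351658041, 'cx': 315.9091394493836, 'cy': 231.12459460172806, 'R': array([[ 0.80153056, -0.59795253,  0.00123823],
       [-0.33809671, -0.45491066, -0.82386097],
       [ 0.49319304,  0.6599311 , -0.56679058]]), 't': array([-0.47583049,  0.28697373,  1.49116351])}
wrist {'fx': 330.8736316924873, 'fy': 330.8736316924873, 'cx': 321.1574171188748, 'cy': 237.22150805917357, 'tool_from_camera': array([[ 6.12260704e-04, -2.78633318e-01,  9.60397365e-01,
        -1.63946288e-01],
       [ 3.26336933e-04, -9.60397438e-01, -2.78633547e-01,
         7.09804859e-02],
       [ 9.99999759e-01,  4.84009502e-04, -4.97085270e-04,
        -7.15487002e-04],
       [ 0.00000000e+00,  0.00000000e+00,  0.00000000e+00,
         1.00000000e+00]])}
```

View pics/a_scene.png

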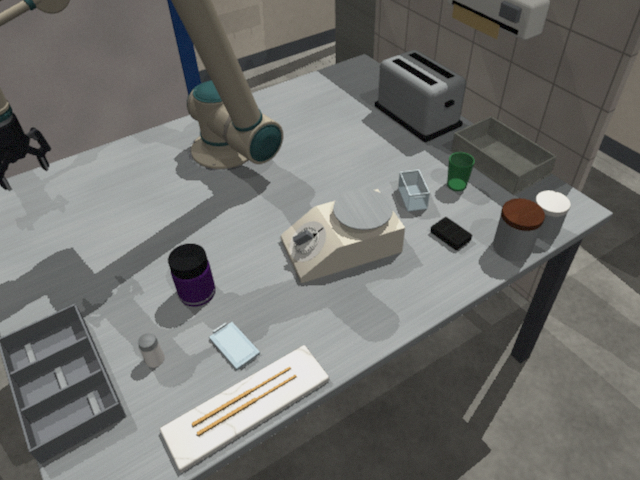

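View pics/a_side.png

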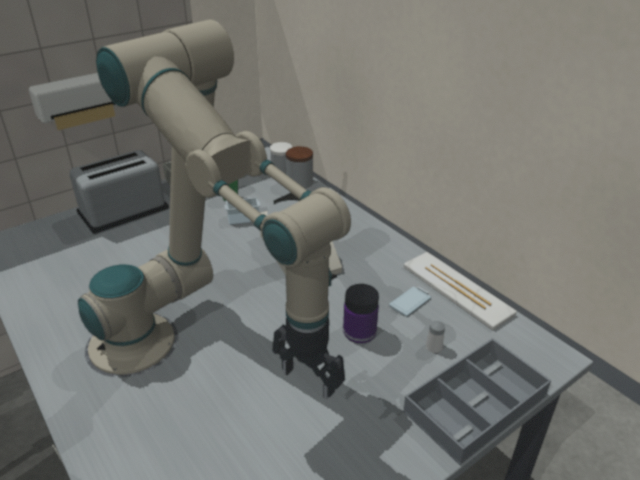

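View pics/a_wrist.png

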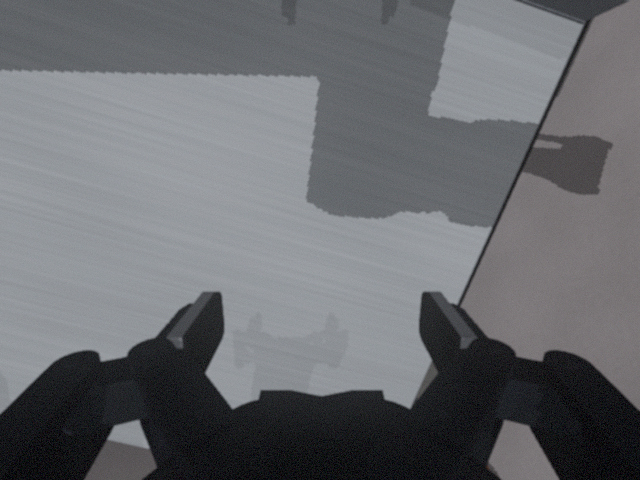

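The scene view shows the container at (413,190), the pan at (364,209), the dial at (308,238) and the jar at (192,275). The arm blocks most of the side view. I'll zoom in and measure.

```bash
cat > h.py <<'E'
import numpy as np, cv2
from scipy.spatial.transform import Rotation as Rn
from rig import readout, read_camera, manip
def Rq(q): return Rn.from_quat([q[1],q[2],q[3],q[0]]).as_matrix()
def cam(n):
    s=readout.read_state(); c=read_camera(n)
    if n=="wrist":
        T=np.eye(4);T[:3,:3]=Rq(s["tool_rot"]);T[:3,3]=s["eef_pos"]
        W=T@c["tool_from_camera"]; c["R"]=W[:3,:3].T; c["t"]=-c["R"]@W[:3,3]
    return c
def ray(c,u,v):
    d=c["R"].T@np.array([(u-c["cx"])/c["fx"],(v-c["cy"])/c["fy"],1.]); o=-c["R"].T@c["t"]; return o,d/np.linalg.norm(d)
def onz(c,u,v,z):
    o,d=ray(c,u,v); return o+d*(z-o[2])/d[2]
def proj(c,X):
    p=c["R"]@np.asarray(X,float)+c["t"]; return np.array([c["cx"]+c["fx"]*p[0]/p[2],c["cy"]+c["fy"]*p[1]/p[2]])
def delta(pos,R):
    "target tool pose -> tool-frame shift/0.15, rotvec/30deg"
    s=readout.read_state();R0=Rq(s["tool_rot"])
    return R0.T@(np.array(pos)-s["eef_pos"])/0.15, Rn.from_matrix(R0.T@R).as_rotvec()/np.radians(30)
E
python3 - <<'E'
from h import *
c=cam("scene");f=c["frame"]
cv2.imwrite("pics/b1.png",cv2.resize(f[160:300,270:470],None,fx=4,fy=4,interpolation=cv2.INTER_CUBIC))
E
```

```text
(no output)
```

View pics/b1.png

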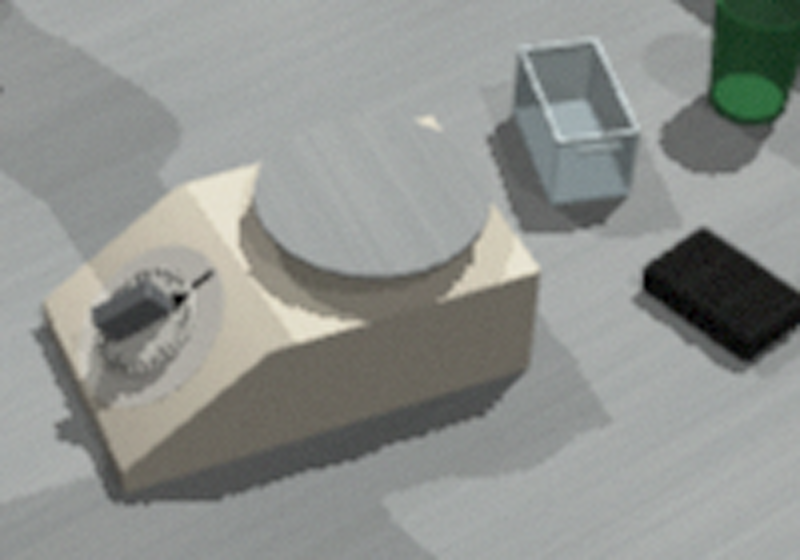

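```bash
python3 - <<'E'
from h import *
c=cam("scene")
P=lambda x,y,z:onz(c,270+x/4,160+y/4,z)
C=np.array([P(518,45,.06),P(597,40,.06),P(638,130,.06),P(553,142,.06)]);print("cont",C.round(4),C.mean(0))
d=(C[3]-C[0]+C[2]-C[1]);print("long axis deg",np.degrees(np.arctan2(d[1],d[0])),np.linalg.norm(C[3]-C[0]),np.linalg.norm(C[1]-C[0]))
pan=P(371,196,.1135);print("pan",pan)
for p in [(255,180),(492,190),(371,115),(371,275)]: print(P(*p,.115)-pan)
dial=P(147,322,.060);print("dial",dial)
v=pan-dial;yaw=np.arctan2(v[1],v[0]);print("yaw",np.degrees(yaw),np.linalg.norm(v[:2]))
# bottom long edge of the scale: 
a=P(125,490,0);b=P(525,372,0);e=b-a;print("edge",a,b,np.degrees(np.arctan2(e[1],e[0])),np.linalg.norm(e))
a=P(277,348,.089);b=P(540,270,.089);e=b-a;print("top edge",np.degrees(np.arctan2(e[1],e[0])),np.linalg.norm(e))
print("jar",onz(c,190,262,.132), "tumbler",onz(c,457,185,0),"ice",onz(c,450,233,.024))
E
```

```text
cont [[0.475  0.3292 0.06  ]
 [0.5031 0.3789 0.06  ]
 [0.5937 0.3372 0.06  ]
 [0.5699 0.2818 0.06  ]] [0.53542496 0.33174125 0.06      ]
long axis deg -25.654635315344372 0.10608159789687957 0.05710122017271189
pan [0.58773624 0.11223314 0.1135    ]
[-0.05284411 -0.05205529  0.0015    ]
[0.04048213 0.06441039 0.0015    ]
[-0.06116004  0.04556655  0.0015    ]
[ 0.05767616 -0.04307683  0.0015    ]
dial [ 0.55483103 -0.0364438   0.06      ]
yaw 77.52045447416327 0.15227470498398962
edge [ 0.61860517 -0.09638088  0.        ] [0.68338714 0.16949169 0.        ] 76.3062611662169 0.2736511017905794
top edge 77.18505825434099 0.1764468488062106
jar [ 0.52110828 -0.32294378  0.132     ] tumbler [0.56689859 0.47734933 0.        ] ice [0.71738081 0.30392182 0.024     ]
```

```bash
python3 - <<'E'
from h import *
s=readout.read_state();R0=Rq(s["tool_rot"]);print(R0.round(3))
for th in (64.4,244.4):
    z=np.array([np.cos(np.radians(th)),np.sin(np.radians(th)),0]);x=np.array([0,0,-1.]);y=np.cross(z,x)
    R=np.stack([x,y,z],1);print(th,delta([.535,.332,.2],R),R.T@(np.array([.535,.332,.2])-s["eef_pos"])/.15)
E
```

```text
[[-0.     0.959  0.283]
 [ 0.001  0.283 -0.959]
 [-1.     0.    -0.001]]
64.4 (array([ 0.07440512,  4.04689021, -4.94568709]), array([-4.59891522e+00, -4.71026346e-04, -1.90927288e-03])) [0.07008507 0.30554262 6.38313474]
244.4 (array([ 0.07440512,  4.04689021, -4.94568709]), array([ 1.40108440e+00, -1.51401801e-03,  3.73515165e-04])) [ 0.07008507 -0.30554262 -6.38313474]
```

```bash
cat >> h.py <<'E'
def plan(pos,R,n,dec=2):
    s=readout.read_state();R0=Rq(s["tool_rot"]);p0=s["eef_pos"]
    w=Rn.from_matrix(R0.T@R).as_rotvec()
    dp=(np.array(pos)-p0)/n
    for k in range(n):
        Rk=R0@Rn.from_rotvec(w*k/n).as_matrix()
        print(list((Rk.T@dp/.15).round(dec)+0.),list((w/n/np.radians(30)).round(dec)+0.))
def Rdown(th):
    z=np.array([np.cos(th),np.sin(th),0]);x=np.array([0,0,-1.]);return np.stack([x,np.cross(z,x),z],1)
E
python3 - <<'E'
from h import *
plan([.52,.31,.21],Rdown(np.radians(64.4)),18)
E
```

```text
[np.float64(0.0), np.float64(0.22), np.float64(-0.27)] [np.float64(-0.26), np.float64(0.0), np.float64(0.0)]
[np.float64(0.0), np.float64(0.25), np.float64(-0.24)] [np.float64(-0.26), np.float64(0.0), np.float64(0.0)]
[np.float64(0.0), np.float64(0.28), np.float64(-0.2)] [np.float64(-0.26), np.float64(0.0), np.float64(0.0)]
[np.float64(0.0), np.float64(0.3), np.float64(-0.16)] [np.float64(-0.26), np.float64(0.0), np.float64(0.0)]
[np.float64(0.0), np.float64(0.32), np.float64(-0.12)] [np.float64(-0.26), np.float64(0.0), np.float64(0.0)]
[np.float64(0.0), np.float64(0.34), np.float64(-0.08)] [np.float64(-0.26), np.float64(0.0), np.float64(0.0)]
[np.float64(0.0), np.float64(0.34), np.float64(-0.03)] [np.float64(-0.26), np.float64(0.0), np.float64(0.0)]
[np.float64(0.0), np.float64(0.35), np.float64(0.02)] [np.float64(-0.26), np.float64(0.0), np.float64(0.0)]
[np.float64(0.0), np.float64(0.34), np.float64(0.06)] [np.float64(-0.26), np.float64(0.0), np.float64(0.0)]
[np.float64(0.0), np.float64(0.33), np.float64(0.11)] [np.float64(-0.26), np.float64(0.0), np.float64(0.0)]
[np.float64(0.0), np.float64(0.31), np.float64(0.15)] [np.float64(-0.26), np.float64(0.0), np.float64(0.0)]
[np.float64(0.0), np.float64(0.29), np.float64(0.19)] [np.float64(-0.26), np.float64(0.0), np.float64(0.0)]
[np.float64(0.0), np.float64(0.26), np.float64(0.23)] [np.float64(-0.26), np.float64(0.0), np.float64(0.0)]
[np.float64(0.0), np.float64(0.23), np.float64(0.26)] [np.float64(-0.26), np.float64(0.0), np.float64(0.0)]
[np.float64(0.0), np.float64(0.19), np.float64(0.29)] [np.float64(-0.26), np.float64(0.0), np.float64(0.0)]
[np.float64(0.0), np.float64(0.15), np.float64(0.31)] [np.float64(-0.26), np.float64(0.0), np.float64(0.0)]
[np.float64(0.0), np.float64(0.11), np.float64(0.33)] [np.float64(-0.26), np.float64(0.0), np.float64(0.0)]
[np.float64(0.0), np.float64(0.06), np.float64(0.34)] [np.float64(-0.26), np.float64(0.0), np.float64(0.0)]
```

Call:
drive_tool(
  deltas=[
    [[0,0.22,-0.27,-0.26,0,0,-1],[0,0.25,-0.24,-0.26,0,0,-1],[0,0.28,-0.2,-0.26,0,0,-1],[0,0.3,-0.16,-0.26,0,0,-1],[0,0.32,-0.12,-0.26,0,0,-1],[0,0.34,-0.08,-0.26,0,0,-1],[0,0.34,-0.03,-0.26,0,0,-1],[0,0.35,0.02,-0.26,0,0,-1],[0,0.34,0.06,-0.26,0,0,-1],[0,0.33,0.11,-0.26,0,0,-1]],
  ],
)

```text
clock: 1.5
eef_pos: [0.3521, -0.0568, 0.2102]
tool_rot: [0.708, -0.041, 0.704, 0.039]
wrist_force: [0.6, -0.5, -0.1]
width: 0.0854
```

```bash
sed -i 's/print(list(\(.*\))$/print([float(v) for v in (Rk.T@dp\/.15).round(dec)+0.],[float(v) for v in (w\/n\/np.radians(30)).round(dec)+0.])/' h.py; python3 - <<'E'
from h import *
s=readout.read_state();print(s["clock"],s["eef_pos"],s["qpos"])
plan([.52,.31,.21],Rdown(np.radians(64.4)),9)
E
```

```text
1.5 [ 0.35213577 -0.05680317  0.21015469] [-3.56492437e-01 -6.77007454e-02  1.90715895e+00  7.01536416e-04
  1.29575114e+00 -4.69501459e-01]
[0.0, 0.26, 0.15] [-0.21, 0.0, 0.0]
[0.0, 0.24, 0.18] [-0.21, 0.0, 0.0]
[0.0, 0.22, 0.21] [-0.21, 0.0, 0.0]
[0.0, 0.19, 0.23] [-0.21, 0.0, 0.0]
[0.0, 0.16, 0.25] [-0.21, 0.0, 0.0]
[0.0, 0.13, 0.27] [-0.21, 0.0, 0.0]
[0.0, 0.1, 0.28] [-0.21, 0.0, 0.0]
[0.0, 0.07, 0.29] [-0.21, 0.0, 0.0]
[0.0, 0.04, 0.3] [-0.21, 0.0, 0.0]
```

Call:
drive_tool(
  deltas=[
    [[0,0.26,0.15,-0.21,0,0,-1],[0,0.24,0.18,-0.21,0,0,-1],[0,0.22,0.21,-0.21,0,0,-1],[0,0.19,0.23,-0.21,0,0,-1],[0,0.16,0.25,-0.21,0,0,-1],[0,0.13,0.27,-0.21,0,0,-1],[0,0.1,0.28,-0.21,0,0,-1],[0,0.07,0.29,-0.21,0,0,-1],[0,0.04,0.3,-0.21,0,0,-1],[0,0,0,0,0,0,-1]],
  ],
)

```text
clock: 2.75
eef_pos: [0.5222, 0.3292, 0.2102]
tool_rot: [0.597, -0.386, 0.592, 0.38]
wrist_force: [-0.8, -0.5, -0.2]
width: 0.0855
```

```bash
python3 - <<'E'
from h import *
s=readout.read_state();print(s["clock"],s["eef_pos"],s["qpos"],s["wrist_force"])
c=cam("wrist");cv2.imwrite("pics/c_wrist.png",c["frame"])
X=[.535,.332,.06]
print(proj(c,X))
E
```

```text
2.75 [0.52221075 0.32920649 0.21019759] [ 0.4546341   0.33601934  1.41823995 -0.00781772  1.3793232  -0.68785755] [-0.80341093 -0.53767375 -0.19056151]
[328.1281115 226.4343237]
```

View pics/c_wrist.png

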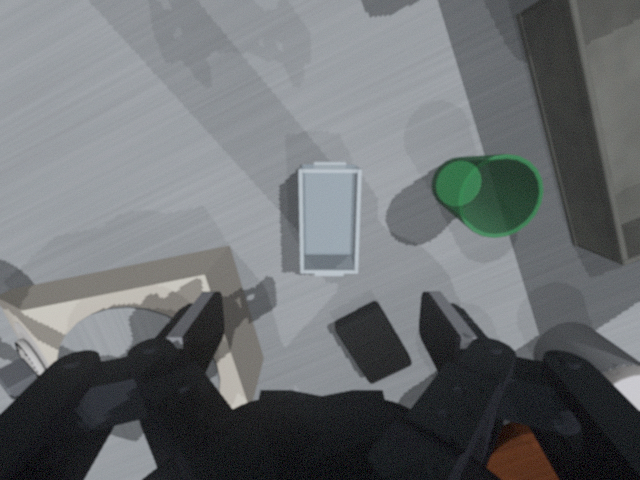

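The wrist view shows the rim corners at (299,169), (361,170), (359,272) and (299,273).

```bash
python3 - <<'E'
from h import *
c=cam("wrist");f=c["frame"]
cv2.imwrite("pics/c2.png",cv2.resize(f[150:290,280:380],None,fx=4,fy=4,interpolation=cv2.INTER_CUBIC))
C=np.array([onz(c,*p,.06) for p in [(299,169),(361,170),(359,272),(299,273)]]);m=C.mean(0);print(m)
d=C[3]-C[0]+C[2]-C[1];print(np.degrees(np.arctan2(d[1],d[0])))
for i in range(4):print(np.linalg.norm(C[i]-C[i-1]))
s=readout.read_state();print(Rq(s["tool_rot"]).round(3))
print(proj(cam("scene"),m))
E
```

```text
[0.53171437 0.33254407 0.06      ]
-24.65988852223685
0.10449453756199545
0.05777710567186083
0.10245206418775639
0.06127634523200908
[[ 0.009 -0.909  0.416]
 [-0.005  0.416  0.909]
 [-1.    -0.011 -0.001]]
[413.38130264 181.22944151]
```

View pics/c2.png

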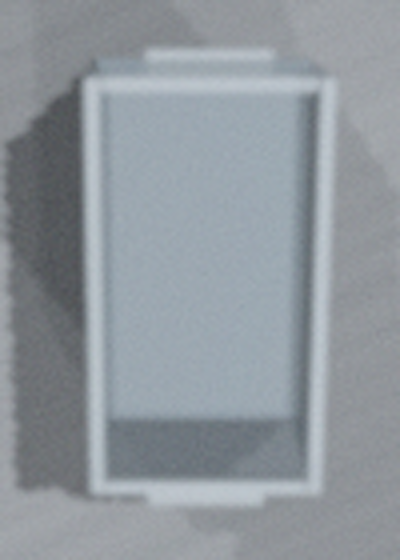

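Call:
drive_tool(
  deltas=[
    [[0.1,-0.03,0.03,0,0,0,-1],[0.25,-0.03,0.02,0,0,0,-1],[0.3,0,0,0,0,0,-1],[0.25,0,0,0,0,0,-1],[0.15,0,0,0,0,0,-1],[0.1,0,0,0,0,0,-1],[0,0,0,0,0,0,-1]],
  ],
  force=25,
)

```text
clock: 3.78
eef_pos: [0.5336, 0.3202, 0.0317]
tool_rot: [0.599, -0.383, 0.595, 0.375]
wrist_force: [-0.1, -0.3, 0.3]
width: 0.0857
```

```bash
python3 - <<'E'
from h import *
s=readout.read_state();print(s["clock"],s["eef_pos"],s["wrist_force"])
c=cam("wrist");cv2.imwrite("pics/d_wrist.png",c["frame"])
E
```

```text
3.775 [0.53363981 0.32022104 0.03168682] [-0.14097124 -0.27120972  0.31386432]
```

View pics/d_wrist.png

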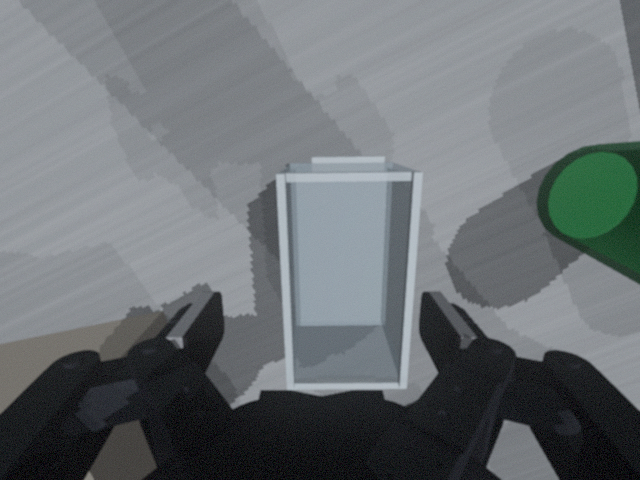

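The container sits about 11 mm to the +z side of the jaws' centre (image column 348 against 321). I'll correct that, then close.

Call:
drive_tool(
  deltas=[
    [[0.0,0.04,0.075,0,0,0,-1],[0.06,0,0,0,0,0,-1],[0.03,0,0,0,0,0,-1],[0,0,0,0,0,0,-1]],
  ],
  force=25,
)

```text
clock: 4.32
eef_pos: [0.5359, 0.3356, 0.0212]
tool_rot: [0.602, -0.383, 0.592, 0.375]
wrist_force: [-0.5, 0.1, -0.6]
width: 0.0854
```

```bash
python3 - <<'E'
from h import *
s=readout.read_state();print(s["clock"],s["eef_pos"],s["wrist_force"])
c=cam("wrist");cv2.imwrite("pics/e_wrist.png",c["frame"])
E
```

```text
4.325 [0.53589773 0.33560795 0.02123691] [-0.53582152  0.10170802 -0.63013576]
```

View pics/e_wrist.png

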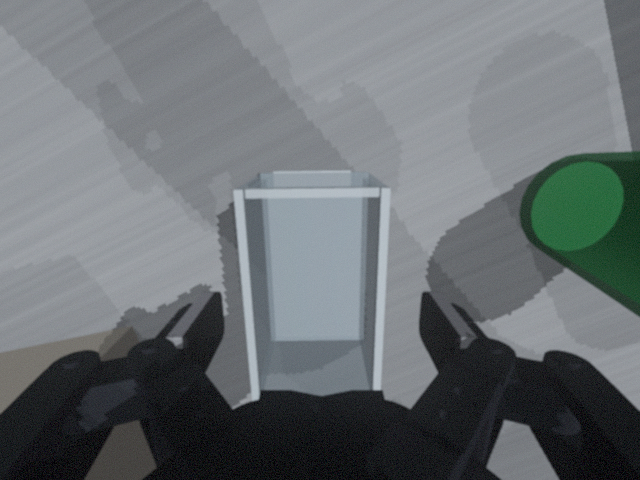

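The container is now centred to within about 3 mm. Closing.

Call:
drive_tool(
  deltas=[
    [[0,0,-0.02,0,0,0,0],[0,0,0,0,0,0,1],[0,0,0,0,0,0,1],[0,0,0,0,0,0,1],[0,0,0,0,0,0,1],[0,0,0,0,0,0,1]],
  ],
  force=25,
)

```text
clock: 5.12
eef_pos: [0.5349, 0.3327, 0.0217]
tool_rot: [0.602, -0.383, 0.592, 0.375]
wrist_force: [0.4, 0.4, 0.3]
width: 0.0573
```

Call:
drive_tool(
  deltas=[
    [[-0.05,0,0,0,0,0,1],[-0.2,0,0,0,0,0,1],[-0.3,0,0,0,0,0,1],[-0.3,0,0,0,0,0,1],[-0.2,0,0,0,0,0,1],[0,0,0,0,0,0,1],[0,0,0,0,0,0,1]],
  ],
)

```text
clock: 6.0
eef_pos: [0.5299, 0.3319, 0.1825]
tool_rot: [0.6, -0.383, 0.594, 0.375]
wrist_force: [0.7, -0.4, -1.8]
width: 0.0573
```

```bash
python3 - <<'E'
from h import *
s=readout.read_state();print(s["clock"],s["eef_pos"],s["wrist_force"],s["width"])
c=cam("wrist");cv2.imwrite("pics/f_wrist.png",c["frame"])
c=cam("scene");cv2.imwrite("pics/f_scene.png",cv2.resize(c["frame"][100:320,230:500],None,fx=2.9,fy=2.7))
E
```

```text
6.0 [0.52994246 0.33186135 0.18245959] [ 0.72144067 -0.42160597 -1.81242999] 0.057271993530296675
```

View pics/f_wrist.png

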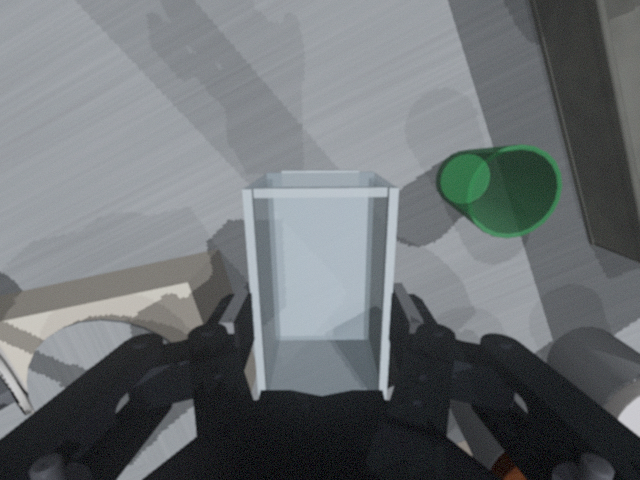

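View pics/f_scene.png

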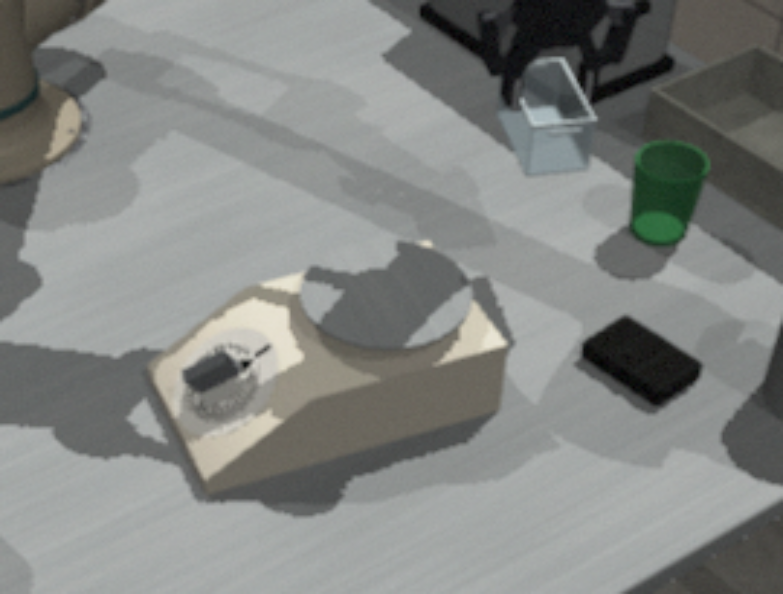

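```bash
python3 - <<'E'
from h import *
c=cam("wrist");s=readout.read_state();p=s["eef_pos"];R=Rq(s["tool_rot"]);print(R.round(3))
z=p[2]+.038
C=np.array([onz(c,*q,z) for q in [(245,190),(397,190)]]);print(C)
d=C[1]-C[0];L=np.linalg.norm(d);n=np.array([d[1],-d[0],0])/L;print(L)
ctr=C.mean(0)+n*.052
print("ctr",ctr,"tool frame off",R.T@(ctr-p))
plan(np.array([.587,.113,p[2]])+[p[0]-ctr[0],p[1]-ctr[1],0],R,8)
print([.587,.113]+p[:2]-ctr[:2])
E
```

```text
[[ 0.012 -0.905  0.426]
 [-0.006  0.426  0.905]
 [-1.    -0.013 -0.   ]]
[[0.46960159 0.32938639 0.2199409 ]
 [0.49410928 0.38146821 0.2199409 ]]
0.05755990251666574
ctr [0.5289065  0.33328689 0.2199409 ] tool frame off [-0.03801802  0.00108044  0.0008205 ]
[0.0, -0.12, -0.15] [0.0, 0.0, 0.0]
[0.0, -0.12, -0.15] [0.0, 0.0, 0.0]
[0.0, -0.12, -0.15] [0.0, 0.0, 0.0]
[0.0, -0.12, -0.15] [0.0, 0.0, 0.0]
[0.0, -0.12, -0.15] [0.0, 0.0, 0.0]
[0.0, -0.12, -0.15] [0.0, 0.0, 0.0]
[0.0, -0.12, -0.15] [0.0, 0.0, 0.0]
[0.0, -0.12, -0.15] [0.0, 0.0, 0.0]
[0.58807548 0.11156684]
```

Call:
drive_tool(
  deltas=[
    [[0,-0.06,-0.07,0,0,0,1],[0,-0.12,-0.15,0,0,0,1],[0,-0.12,-0.15,0,0,0,1],[0,-0.12,-0.15,0,0,0,1],[0,-0.12,-0.15,0,0,0,1],[0,-0.12,-0.15,0,0,0,1],[0,-0.12,-0.15,0,0,0,1],[0,-0.12,-0.15,0,0,0,1],[0,-0.06,-0.08,0,0,0,1],[0,0,0,0,0,0,1]],
  ],
)

```text
clock: 7.4
eef_pos: [0.5817, 0.0918, 0.175]
tool_rot: [0.593, -0.382, 0.601, 0.375]
wrist_force: [-0.0, 1.0, -2.2]
width: 0.0572
```

```bash
python3 - <<'E'
from h import *
s=readout.read_state();print(s["clock"],s["eef_pos"],s["wrist_force"],s["width"]);R=Rq(s["tool_rot"]);print(R.round(3))
print(R.T@(np.array([.588,.1117,.132])-s["eef_pos"])/.15)
c=cam("scene");cv2.imwrite("pics/g_scene.png",cv2.resize(c["frame"][100:320,230:500],None,fx=2.9,fy=2.7))
E
```

```text
7.4 [0.58172085 0.09179543 0.17504294] [-0.04336469  0.98249893 -2.23742933] 0.05716676907219697
[[-0.004 -0.904  0.428]
 [-0.014  0.428  0.904]
 [-1.    -0.002 -0.015]]
[0.28482494 0.01963603 0.14209865]
```

View pics/g_scene.png

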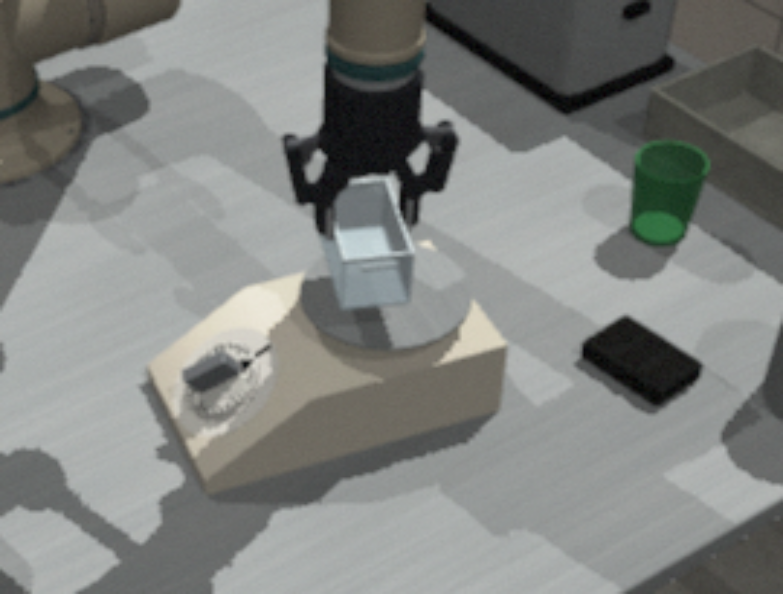

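Call:
drive_tool(
  deltas=[
    [[0,0.02,0.07,0,0,0,1],[0,0,0.06,0,0,0,1],[0,0,0,0,0,0,1],[0.08,0,0,0,0,0,1],[0.08,0,0,0,0,0,1],[0.04,0,0,0,0,0,1],[0,0,0,0,0,0,1]],
  ],
)

```text
clock: 8.32
eef_pos: [0.5857, 0.1159, 0.1415]
tool_rot: [0.592, -0.382, 0.601, 0.377]
wrist_force: [-0.3, 0.0, -2.3]
width: 0.0569
```

```bash
python3 - <<'E'
from h import *
s=readout.read_state();print(s["clock"],s["eef_pos"],s["wrist_force"],s["width"]);R=Rq(s["tool_rot"]);print(R.round(3))
print(R.T@(np.array([.588,.1117,.132])-s["eef_pos"])/.15)
c=cam("scene");cv2.imwrite("pics/h_scene.png",cv2.resize(c["frame"][140:310,270:430],None,fx=4,fy=3.5))
E
```

```text
8.325 [0.58567743 0.11591646 0.14150165] [-3.42619790e-01  1.54213918e-03 -2.30814792e+00] 0.0569347670235568
[[-0.007 -0.906  0.423]
 [-0.013  0.423  0.906]
 [-1.     0.001 -0.015]]
[ 0.0635941  -0.02597486 -0.01798626]
```

View pics/h_scene.png

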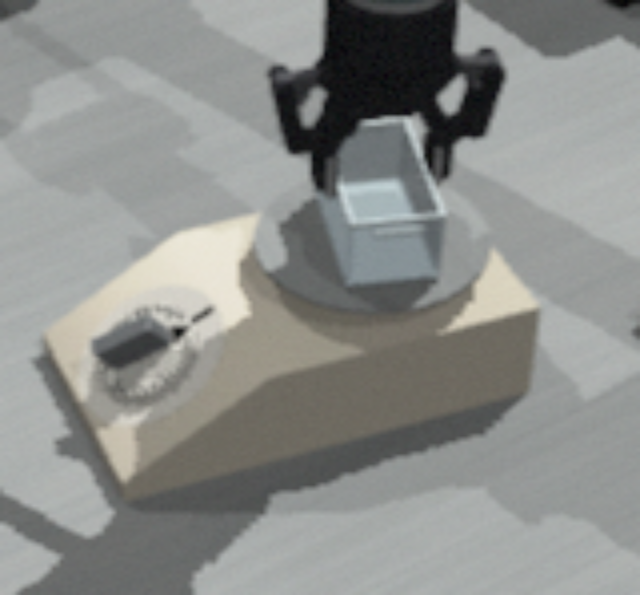

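Call:
drive_tool(
  deltas=[
    [[0.03,-0.02,-0.02,0,0,0,1],[0.03,0,0,0,0,0,1],[0.02,0,0,0,0,0,1],[0,0,0,0,0,0,1],[0,0,0,0,0,0,1]],
  ],
)

```text
clock: 9.0
eef_pos: [0.5882, 0.1112, 0.1306]
tool_rot: [0.593, -0.383, 0.6, 0.376]
wrist_force: [-0.4, 0.3, 0.4]
width: 0.0574
```

```bash
python3 - <<'E'
from h import *
s=readout.read_state();print(s["clock"],s["eef_pos"],s["wrist_force"],s["width"])
E
```

```text
9.0 [0.58819653 0.11117557 0.13056494] [-0.38917957  0.25619523  0.38606944] 0.05740788890067562
```

Call:
drive_tool(
  deltas=[
    [[0,0,0,0,0,0,-0.5],[0,0,0,0,0,0,-0.8],[0,0,0,0,0,0,-1],[0,0,0,0,0,0,-1],[0,0,0,0,0,0,-1]],
  ],
)

```text
clock: 9.62
eef_pos: [0.5892, 0.1112, 0.1315]
tool_rot: [0.594, -0.383, 0.599, 0.376]
wrist_force: [0.0, -0.9, -0.2]
width: 0.0852
```

```bash
python3 - <<'E'
from h import *
s=readout.read_state();print(s["clock"],s["eef_pos"],s["wrist_force"],s["width"])
c=cam("wrist");cv2.imwrite("pics/i_wrist.png",c["frame"])
E
```

```text
9.625 [0.5892029  0.11123588 0.13152511] [ 0.00394819 -0.90772169 -0.215374  ] 0.08515573442371556
```

View pics/i_wrist.png

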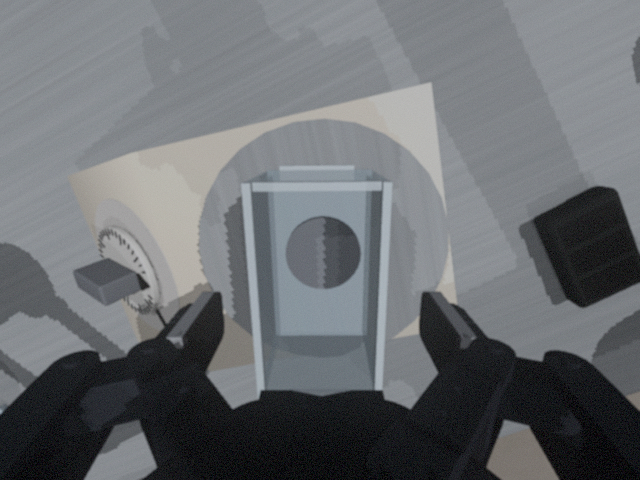

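The container is released and standing centred on the pan. I'll rise straight up and then go to a hover along the dial's axis.

Call:
drive_tool(
  deltas=[
    [[-0.1,0,0,0,0,0,-1],[-0.25,0,0,0,0,0,-1],[-0.35,0,0,0,0,0,-1],[-0.3,0,0,0,0,0,-1],[0,0,0,0,0,0,-1]],
  ],
)

```text
clock: 10.3
eef_pos: [0.5898, 0.1133, 0.2901]
tool_rot: [0.595, -0.384, 0.598, 0.376]
wrist_force: [-0.0, 0.6, -0.9]
width: 0.0857
```

```bash
cat >> h.py <<'E'
YAW=np.radians(77.0)
def setup(yaw=YAW,pan=(.588,.112)):
    xs=np.array([np.cos(yaw),np.sin(yaw),0]);ys=np.array([-np.sin(yaw),np.cos(yaw),0]);z=np.array([0,0,1.])
    n=-np.sin(np.radians(35))*xs+np.cos(np.radians(35))*z
    up=np.cos(np.radians(35))*xs+np.sin(np.radians(35))*z
    o=np.array([pan[0],pan[1],0])-.055*xs
    d=o-.096*xs+.054*z
    return xs,ys,n,up,d
def Rdial(ang,yaw=YAW):
    xs,ys,n,up,d=setup(yaw)
    x=-n; z=-ys; R=np.stack([x,np.cross(z,x),z],1)
    return R@Rn.from_rotvec([ang,0,0]).as_matrix()
E
python3 - <<'E'
from h import *
s=readout.read_state();print(s["clock"],s["eef_pos"],s["qpos"])
c=cam("scene");f=c["frame"];cv2.imwrite("pics/j_scene.png",cv2.resize(f[150:310,270:430],None,fx=4.5,fy=3.7,interpolation=cv2.INTER_CUBIC))
xs,ys,n,up,d=setup();print(d,n)
print(proj(c,d+.008*n), proj(c,d+.03*n))
R=Rdial(0);plan(d+.12*n,R,14)
E
```

```text
10.3 [0.58983866 0.11328458 0.29010112] [ 0.08200586  0.2842667   1.30045445 -0.01250404  1.55605099 -1.05114417]
[ 0.55403239 -0.03512988  0.054     ] [-0.12902662 -0.55887571  0.81915204]
[305.28819894 240.43615071] [300.16534336 236.76174771]
[0.07, -0.02, -0.1] [0.18, -0.06, 0.07]
[0.06, -0.03, -0.1] [0.18, -0.06, 0.07]
[0.06, -0.05, -0.1] [0.18, -0.06, 0.07]
[0.05, -0.06, -0.1] [0.18, -0.06, 0.07]
[0.05, -0.07, -0.09] [0.18, -0.06, 0.07]
[0.04, -0.08, -0.09] [0.18, -0.06, 0.07]
[0.04, -0.09, -0.08] [0.18, -0.06, 0.07]
[0.03, -0.1, -0.07] [0.18, -0.06, 0.07]
[0.02, -0.1, -0.06] [0.18, -0.06, 0.07]
[0.02, -0.11, -0.06] [0.18, -0.06, 0.07]
[0.01, -0.11, -0.05] [0.18, -0.06, 0.07]
[0.01, -0.12, -0.03] [0.18, -0.06, 0.07]
[0.0, -0.12, -0.02] [0.18, -0.06, 0.07]
[0.0, -0.12, -0.01] [0.18, -0.06, 0.07]
```

View pics/j_scene.png

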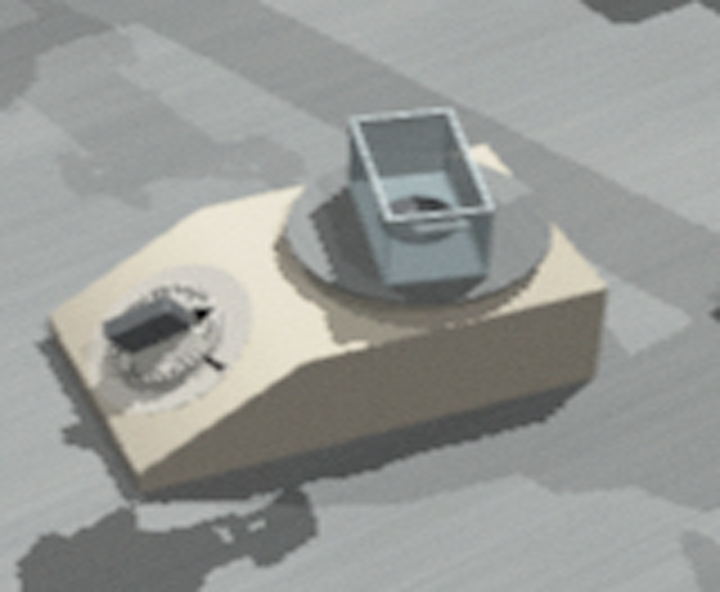

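Call:
drive_tool(
  deltas=[
    [[0.06,-0.02,-0.1,0.18,-0.06,0.07,-1],[0.06,-0.03,-0.1,0.18,-0.06,0.07,-1],[0.06,-0.05,-0.1,0.18,-0.06,0.07,-1],[0.05,-0.06,-0.1,0.18,-0.06,0.07,-1],[0.05,-0.07,-0.09,0.18,-0.06,0.07,-1],[0.04,-0.08,-0.09,0.18,-0.06,0.07,-1],[0.04,-0.09,-0.08,0.18,-0.06,0.07,-1],[0.03,-0.1,-0.07,0.18,-0.06,0.07,-1],[0.02,-0.1,-0.06,0.18,-0.06,0.07,-1],[0,0,0,0,0,0,-1]],
  ],
)

```text
clock: 11.6
eef_pos: [0.5475, -0.0274, 0.1875]
tool_rot: [0.699, 0.067, 0.673, 0.232]
wrist_force: [0.0, 1.1, -0.1]
width: 0.0855
```

```bash
python3 - <<'E'
from h import *
s=readout.read_state();print(s["clock"],s["eef_pos"],s["qpos"])
xs,ys,n,up,d=setup()
R=Rdial(0);plan(d+.12*n,R,5)
E
```

```text
11.6 [ 0.54751603 -0.02738364  0.18749831] [-0.44463802  0.32551729  1.58029599  0.37899896  1.45064192 -0.77100547]
[0.0, -0.1, -0.04] [0.16, -0.06, 0.06]
[0.0, -0.11, -0.03] [0.16, -0.06, 0.06]
[-0.01, -0.11, -0.02] [0.16, -0.06, 0.06]
[-0.01, -0.11, -0.01] [0.16, -0.06, 0.06]
[-0.02, -0.11, 0.0] [0.16, -0.06, 0.06]
```

Call:
drive_tool(
  deltas=[
    [[0,-0.1,-0.04,0.16,-0.06,0.06,-1],[0,-0.11,-0.03,0.16,-0.06,0.06,-1],[-0.01,-0.11,-0.02,0.16,-0.06,0.06,-1],[-0.01,-0.11,-0.01,0.16,-0.06,0.06,-1],[-0.02,-0.08,0,0.16,-0.06,0.06,-1],[0,0,0,0,0,0,-1]],
  ],
)

```text
clock: 12.35
eef_pos: [0.539, -0.0947, 0.1553]
tool_rot: [0.699, 0.282, 0.642, 0.137]
wrist_force: [0.2, -0.1, 0.5]
width: 0.0853
```

```bash
python3 - <<'E'
from h import *
s=readout.read_state();print(s["clock"],s["eef_pos"],s["qpos"])
xs,ys,n,up,d=setup()
R=Rdial(0);plan(d+.12*n,R,1)
c=cam("wrist");cv2.imwrite("pics/k_wrist.png",c["frame"]);print(proj(c,d+.03*n),proj(c,d+.008*n),proj(c,d+.008*n+.037*up))
E
```

```text
12.35 [ 0.53896265 -0.09470416  0.15528247] [-0.68564823  0.37144737  1.69154184  0.5512361   1.39713867 -0.65638159]
[-0.01, -0.05, 0.01] [0.03, 0.02, 0.01]
[321.87432486 245.08323213] [321.61420604 237.31645881] [322.23064697 194.49272032]
```

View pics/k_wrist.png

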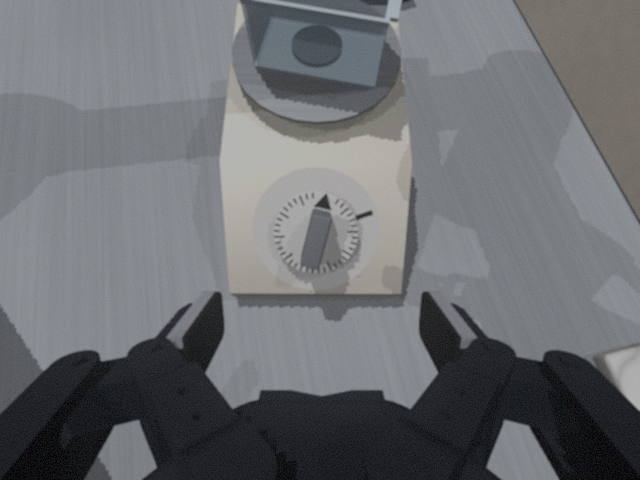

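The dial disc is centred near (316,233). The triangle is at about (322,200), so the dial doesn't start at zero. The needle is at about (365,214).

```bash
python3 - <<'E'
from h import *
c=cam("wrist");f=c["frame"]
cv2.imwrite("pics/k2.png",cv2.resize(f[165:300,240:400],None,fx=5,fy=4.4,interpolation=cv2.INTER_CUBIC))
E
```

```text
(no output)
```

View pics/k2.png

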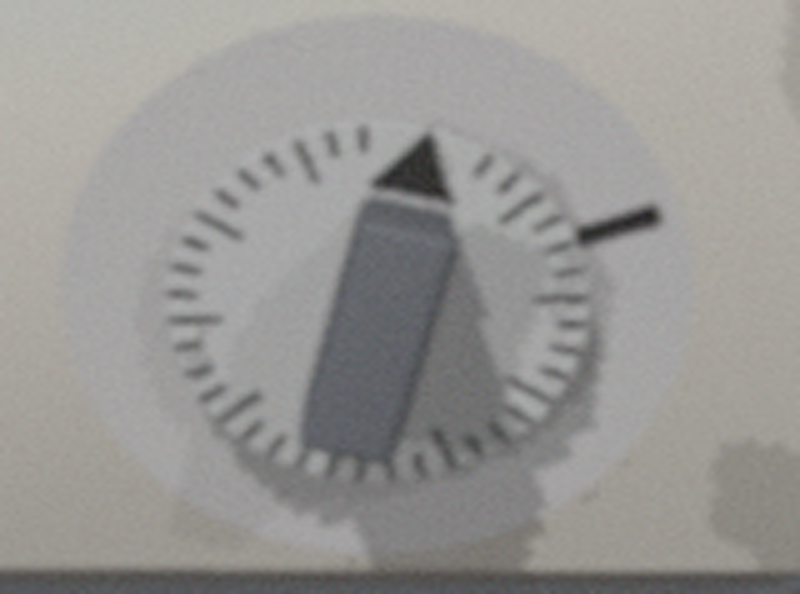

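```bash
cat >> h.py <<'E'
def inplane(c,u,v,h,S=None):
    xs,ys,n,up,d=S or setup()
    o,r=ray(c,u,v);p0=d+h*n;t=(p0-o)@n/(r@n);q=o+t*r-p0
    # right seen from in front, up
    return np.array([q@(-ys),q@up])
E
python3 - <<'E'
from h import *
c=cam("wrist")
P=lambda x,y,h:inplane(c,240+(x+.5)/5-.5,165+(y+.5)/4.4-.5,h)*1000
print("plate L,R,T,B",[P(*p,.002).round(1) for p in [(62,290),(692,285),(377,15),(377,555)]])
ap=P(430,135,.008);b=(P(372,186,.008)+P(455,203,.008))/2;print("tri",ap,b)
# bar top corners, h=34
B=[P(*p,.034).round(1) for p in [(363,200),(455,235),(390,455),(303,440)]];print("bar",B)
print("needle",P(578,238,.003),P(660,212,.003))
print("disc L",P(163,310,.008),P(597,300,.008),P(360,122,.008),P(370,482,.008))
E
```

```text
plate L,R,T,B [array([-60.2,   4.7]), array([49.9,  7.2]), array([-5.8, 59.1]), array([ -4.6, -52.2])]
tri [ 3.30151321 37.48906213] [ 0.76689548 26.03794144]
bar [array([-7.3, 30.2]), array([ 6.8, 24.2]), array([ -2.6, -16.9]), array([-16.5, -14.2])]
needle [29.37584695 16.75752359] [43.24553396 22.15531363]
disc L [-41.85271655   2.54021766] [32.60703836  5.56671926] [-8.33595439 39.77834495] [ -5.99511719 -33.16111422]
```

```bash
cat >> h.py <<'E'
def setup2():
    xs,ys,n,up,d=setup(); return xs,ys,n,up,d-.0048*(-ys)+.0034*up
E
python3 - <<'E'
from h import *
c=cam("scene");f=c["frame"]
xs,ys,n,up,d=setup2()
im=cv2.resize(f[200:280,270:350],None,fx=7,fy=7,interpolation=cv2.INTER_CUBIC)
g=lambda X:tuple(((proj(c,X)-[270,200]+.5)*7-.5).round().astype(int).tolist())
for a in np.linspace(0,2*np.pi,24,endpoint=False): cv2.circle(im,g(d+.008*n+.037*(np.cos(a)*up-np.sin(a)*ys)),2,(0,0,255),-1)
a=1.197
cv2.circle(im,g(d+.004*n+.052*(np.cos(a)*up-np.sin(a)*ys)),3,(255,0,0),-1)
a=.235
for s in (1,-1):
  for w in (1,-1): cv2.circle(im,g(d+.034*n+s*.022*(np.cos(a)*up-np.sin(a)*ys)+w*.008*(-np.sin(a)*up-np.cos(a)*ys)),3,(0,255,0),-1)
cv2.imwrite("pics/l.png",im)
R=Rdial(.235);plan(d+.014*n,R,1,3); plan(d+.06*n,R,4,3)
E
```

```text
[0.696, -0.035, -0.035] [0.481, 0.02, 0.006]
[0.097, -0.009, -0.008] [0.12, 0.005, 0.001]
[0.097, -0.01, -0.007] [0.12, 0.005, 0.001]
[0.097, -0.01, -0.006] [0.12, 0.005, 0.001]
[0.097, -0.011, -0.005] [0.12, 0.005, 0.001]
```

View pics/l.png

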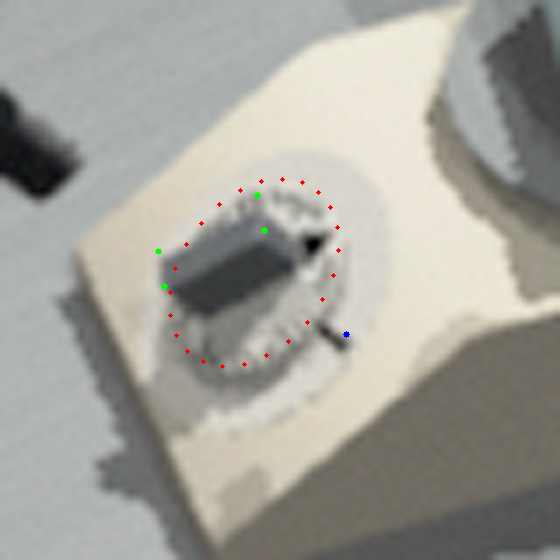

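Call:
drive_tool(
  deltas=[
    [[0.07,-0.01,-0.01,0.12,0,0,-1],[0.1,-0.01,-0.01,0.12,0,0,-1],[0.1,-0.01,-0.01,0.12,0,0,-1],[0.08,0,0,0.1,0,0,-1],[0,0,0,0,0,0,-1]],
  ],
)

```text
clock: 13.18
eef_pos: [0.5441, -0.0627, 0.1122]
tool_rot: [0.663, 0.36, 0.654, 0.06]
wrist_force: [-0.1, -0.3, 1.1]
width: 0.0858
```

```bash
python3 - <<'E'
from h import *
s=readout.read_state();print(s["clock"],s["eef_pos"],s["wrist_force"])
xs,ys,n,up,d=setup2();R=Rdial(.235)
print("up/right/h off mm",[(1000*(s["eef_pos"]-d)@v).round(1) for v in (up,-ys,n)])
plan(d+.014*n,R,1,3)
c=cam("wrist");f=c["frame"]
cv2.imwrite("pics/m.png",f)
E
```

```text
13.175 [ 0.54414091 -0.06271772  0.11224768] [-0.07751276 -0.29663336  1.13142468]
up/right/h off mm [np.float64(6.2), np.float64(1.4), np.float64(64.4)]
[0.336, -0.041, -0.004] [0.033, 0.021, 0.009]
```

View pics/m.png

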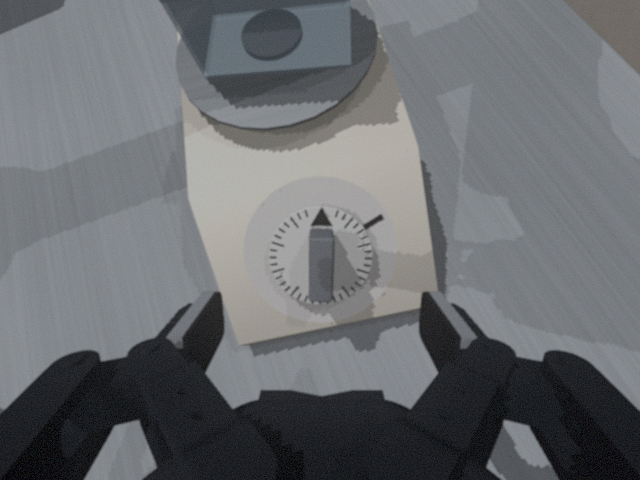

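```bash
python3 - <<'E'
from h import *
c=cam("wrist");s=readout.read_state();R=Rq(s["tool_rot"])
for k in (0,.03,.034,.056): print(k,proj(c,s["eef_pos"]+k*R[:,0]))
xs,ys,n,up,d=setup2();print(proj(c,d+.034*n),proj(c,d+.008*n),R[:,0]@-n)
P=lambda u,v,h:inplane(c,u,v,h,setup2())*1000
print("plate",[P(*p,.002).round(1) for p in [(244,248),(397,248),(320,176),(320,323)]])
print("bartop",P(321,229,.034),P(321,302,.034))
E
```

```text
0 [322.53290742 281.9655673 ]
0.03 [322.44083699 262.25929592]
0.034 [322.4304783  260.04217696]
0.056 [322.37968564 249.1707831 ]
[320.48013167 270.48394096] [320.14352842 256.5157313 ] 0.9999014579566596
plate [array([-52.2,  16.2]), array([55. , -7.9]), array([12. , 54.2]), array([-12.3, -55.1])]
bartop [ 6.16397467 26.31294498] [ -4.42700839 -21.49826566]
```

Call:
drive_tool(
  deltas=[
    [[0.05,-0.03,0,0.03,0.02,0,-1],[0.1,-0.01,0,0,0,0,-1],[0.1,0,0,0,0,0,-1],[0.06,0,0,0,0,0,-1],[0,0,0,0,0,0,-1]],
  ],
  force=40,
)

```text
clock: 13.9
eef_pos: [0.5489, -0.0412, 0.0686]
tool_rot: [0.657, 0.365, 0.657, 0.057]
wrist_force: [0.2, -0.2, -0.0]
width: 0.0853
```

```bash
cat > st.py <<'E'
from h import *
s=readout.read_state();print(s["clock"],s["eef_pos"],s["wrist_force"].round(2),s["width"],s["qpos"].round(2))
xs,ys,n,up,d=setup2()
print("up/right/h off mm",[float((1000*(s["eef_pos"]-d)@v).round(1)) for v in (up,-ys,n)])
R=Rq(s["tool_rot"]);y=R[:,1];print("tool ang",float(np.arctan2(y@-ys,y@up)),"align",float(R[:,0]@-n), "tool axis up/right",float(R[:,0]@up),float(R[:,0]@-ys))
E
python3 st.py
```

```text
13.9 [ 0.54891586 -0.04119095  0.06859704] [ 0.2  -0.23 -0.01] 0.0852531614492129 [-0.6   0.45  1.82  0.61  1.18 -0.46]
up/right/h off mm [-0.8, 1.2, 16.0]
tool ang 0.23287923533953447 align 0.9999834413800593 tool axis up/right -0.005612462518404751 0.001271703649804853
```

Call:
drive_tool(
  deltas=[
    [[0,0,-0.005,0,0,0,0],[0,0,0,0,0,0,0.5],[0,0,0,0,0,0,1],[0,0,0,0,0,0,1],[0,0,0,0,0,0,1],[0,0,0,0,0,0,1],[0,0,0,0,0,0,1]],
  ],
)

```text
clock: 14.78
eef_pos: [0.549, -0.0418, 0.0697]
tool_rot: [0.658, 0.364, 0.657, 0.057]
wrist_force: [0.1, 0.1, 0.5]
width: 0.0002
```

```bash
python3 st.py; python3 - <<'E'
from h import *
c=cam("wrist");cv2.imwrite("pics/n.png",c["frame"])
E
```

```text
14.775 [ 0.54904343 -0.0418438   0.06968747] [0.06 0.06 0.47] 0.00019759791756833347 [-0.6   0.45  1.82  0.61  1.18 -0.46]
up/right/h off mm [-0.7, 1.4, 17.2]
tool ang 0.23198979008829504 align 0.9999712415538862 tool axis up/right -0.006524404936471111 0.003866290910503939
```

View pics/n.png

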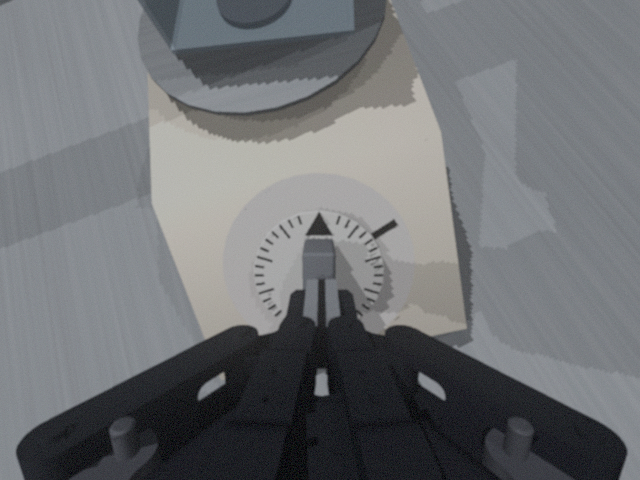

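```bash
python3 - <<'E'
import cv2
f=cv2.imread("pics/n.png");cv2.imwrite("pics/n2.png",cv2.resize(f[190:400,240:400],None,fx=4,fy=2.85,interpolation=cv2.INTER_CUBIC))
from h import *
c=cam("scene");f=c["frame"];cv2.imwrite("pics/n3.png",cv2.resize(f[170:280,250:370],None,fx=5,fy=5,interpolation=cv2.INTER_CUBIC))
s=readout.read_state()
print((proj(c,s["eef_pos"])-[250,170])*5)
E
```

```text
[267.57200593 336.71986479]
```

View pics/n2.png

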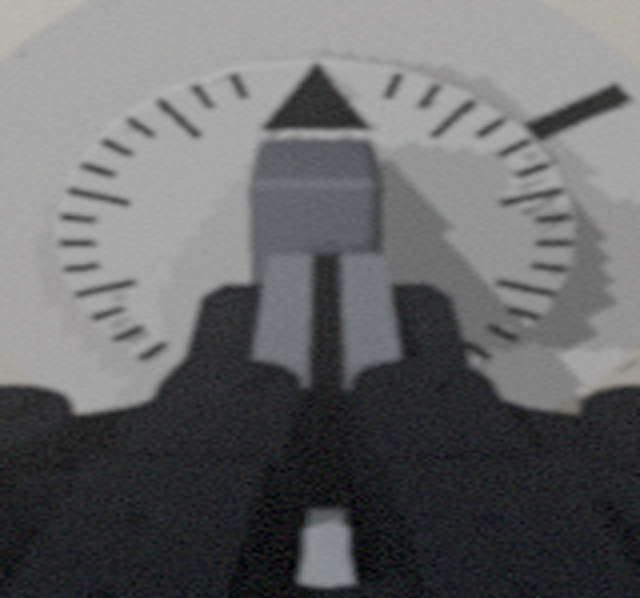

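View pics/n3.png

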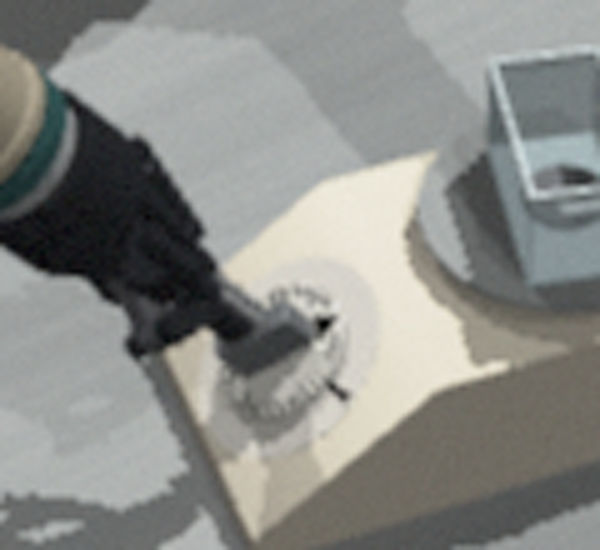

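The fingers shut on nothing (width 0.0002). The image shows the tips still above the bar's top face, so they sit farther back than I assumed. I'll reopen partway and check where the tips really are.

Call:
drive_tool(
  deltas=[
    [[0,0,0,0,0,0,0.2],[0,0,0,0,0,0,0.2],[0,0,0,0,0,0,0.2],[0,0,0,0,0,0,0.2]],
  ],
)

```text
clock: 15.38
eef_pos: [0.549, -0.0417, 0.0696]
tool_rot: [0.658, 0.364, 0.657, 0.057]
wrist_force: [0.6, -0.3, 0.3]
width: 0.0344
```

```bash
python3 st.py; python3 - <<'E'
from h import *
c=cam("wrist");f=c["frame"];cv2.imwrite("pics/o.png",cv2.resize(f[190:400,220:420],None,fx=4,fy=2.85,interpolation=cv2.INTER_CUBIC))
E
```

```text
15.375 [ 0.54897533 -0.0417338   0.06959219] [ 0.57 -0.25  0.26] 0.034399184907918594 [-0.6   0.45  1.82  0.61  1.18 -0.46]
up/right/h off mm [-0.7, 1.4, 17.1]
tool ang 0.2319837185647095 align 0.999973071677215 tool axis up/right -0.006428709461960507 0.0035394371147029675
```

View pics/o.png

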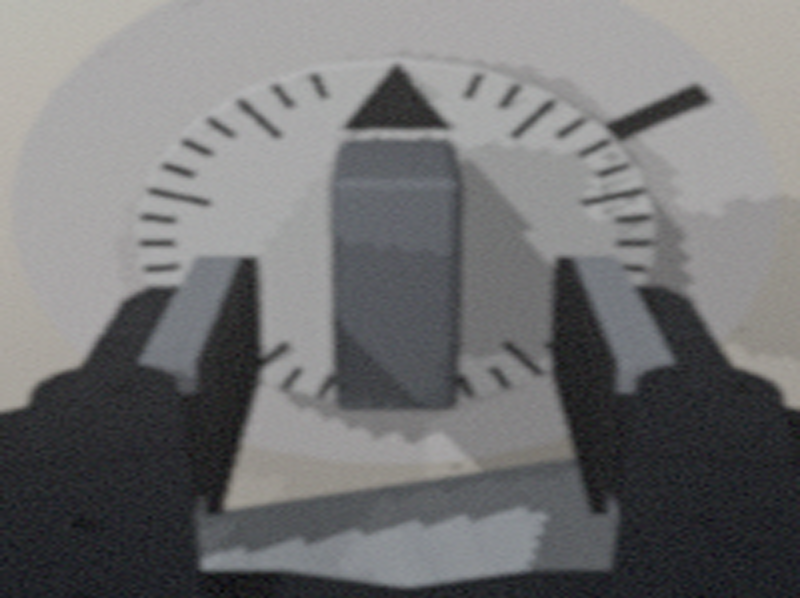

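The pad tips are about 21 mm behind the nominal TCP, roughly 10 mm above the bar's top. I'll advance about 28 mm in steps and watch the force.

Call:
drive_tool(
  deltas=[
    [[0.05,-0.02,0,0,0,0,0.2],[0.05,0,0,0,0,0,0.2],[0.03,0,0,0,0,0,0.2],[0,0,0,0,0,0,0.2]],
  ],
)

```text
clock: 15.92
eef_pos: [0.5501, -0.0322, 0.0502]
tool_rot: [0.658, 0.365, 0.657, 0.057]
wrist_force: [0.4, -0.0, -0.2]
width: 0.0341
```

```bash
python3 st.py; python3 - <<'E'
from h import *
c=cam("wrist");f=c["frame"];cv2.imwrite("pics/p.png",cv2.resize(f[190:400,220:420],None,fx=4,fy=2.85,interpolation=cv2.INTER_CUBIC))
E
```

```text
15.925 [ 0.55005302 -0.03219361  0.05023504] [ 0.45 -0.03 -0.22] 0.03408917065048548 [-0.58  0.47  1.85  0.63  1.14 -0.48]
up/right/h off mm [-3.9, 0.3, -4.2]
tool ang 0.2324235088332663 align 0.9999780127776492 tool axis up/right -0.006104167805182312 0.0025909644285182693
```

View pics/p.png

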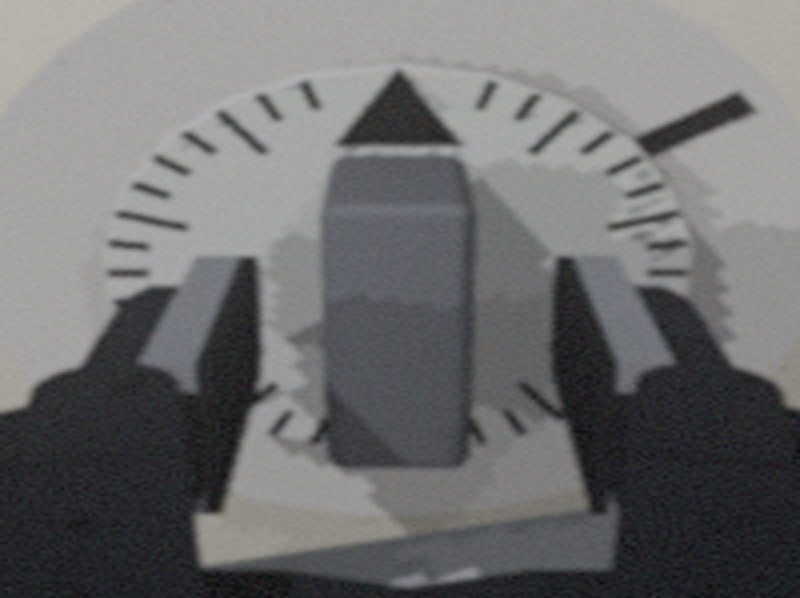

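Call:
drive_tool(
  deltas=[
    [[0.035,0,0,0,0,0,0.2],[0,0,0,0,0,0,0.4],[0,0,0,0,0,0,0.7],[0,0,0,0,0,0,1],[0,0,0,0,0,0,1],[0,0,0,0,0,0,1]],
  ],
  force=40,
)

```text
clock: 16.73
eef_pos: [0.5499, -0.029, 0.0463]
tool_rot: [0.657, 0.364, 0.658, 0.057]
wrist_force: [0.3, 0.2, -0.5]
width: 0.0149
```

```bash
python3 st.py; python3 - <<'E'
from h import *
c=cam("wrist");f=c["frame"];cv2.imwrite("pics/q.png",cv2.resize(f[190:400,220:420],None,fx=4,fy=2.85,interpolation=cv2.INTER_CUBIC))
E
```

```text
16.725 [ 0.54985395 -0.0290037   0.04634651] [ 0.29  0.19 -0.51] 0.01489746430163225 [-0.58  0.47  1.86  0.63  1.13 -0.49]
up/right/h off mm [-3.7, -0.6, -9.2]
tool ang 0.23177616790540437 align 0.9999827808604086 tool axis up/right -0.0057974680119914955 0.0009095863532447522
```

View pics/q.png

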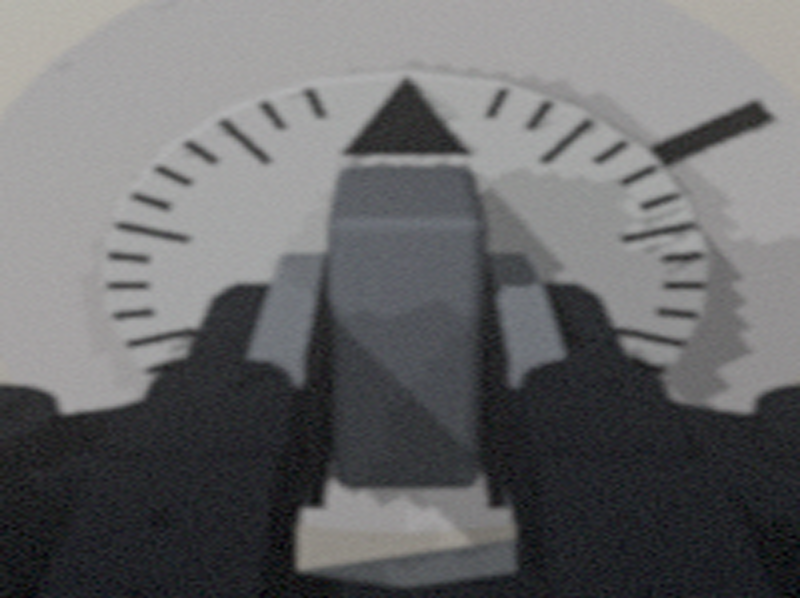

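The bar is gripped (width 14.9 mm). I measured the dial at about 0.235 and the needle at about 1.197, so I'll turn +0.96 rad in steps.

Call:
drive_tool(
  deltas=[
    [[0,0,0,0.1,0,0,1],[0,0,0,0.2,0,0,1],[0,0,0,0.2,0,0,1],[0,0,0,0.1,0,0,1],[0,0,0,0,0,0,1]],
  ],
)

```text
clock: 17.4
eef_pos: [0.5493, -0.0287, 0.0465]
tool_rot: [0.59, 0.465, 0.659, -0.049]
wrist_force: [-0.9, 0.4, -0.2]
width: 0.0152
```

```bash
python3 st.py
```

```text
17.4 [ 0.54931291 -0.02871597  0.04646248] [-0.9   0.44 -0.18] 0.015167930372568608 [-0.58  0.47  1.86  0.63  1.13 -0.16]
up/right/h off mm [-3.5, -1.2, -9.2]
tool ang 0.5543739965816517 align 0.9999847515895403 tool axis up/right -0.00548878602656192 -0.0006081252829612307
```

Call:
drive_tool(
  deltas=[
    [[0,0,0,0.15,0,0,1],[0,0,0,0.25,0,0,1],[0,0,0,0.25,0,0,1],[0,0,0,0.25,0,0,1],[0,0,0,0.15,0,0,1],[0,0,0,0.1,0,0,1],[0,0,0,0,0,0,1]],
  ],
)

```text
clock: 18.27
eef_pos: [0.5488, -0.0279, 0.047]
tool_rot: [0.421, 0.621, 0.614, -0.245]
wrist_force: [-0.1, -0.0, -0.3]
width: 0.0154
```

```bash
python3 st.py; python3 - <<'E'
from h import *
c=cam("wrist");f=c["frame"];cv2.imwrite("pics/r.png",cv2.resize(f[190:400,220:420],None,fx=4,fy=2.85,interpolation=cv2.INTER_CUBIC))
c=cam("scene");f=c["frame"];cv2.imwrite("pics/r2.png",cv2.resize(f[180:280,270:370],None,fx=6,fy=6,interpolation=cv2.INTER_CUBIC))
E
```

```text
18.275 [ 0.54875391 -0.02786319  0.04698069] [-0.06 -0.05 -0.27] 0.015436560085096966 [-0.58  0.47  1.86  0.63  1.13  0.45]
up/right/h off mm [-2.6, -2.0, -9.1]
tool ang 1.1673431302114547 align 0.9999885185393288 tool axis up/right -0.004097485120721755 -0.002484633816897701
```

View pics/r.png

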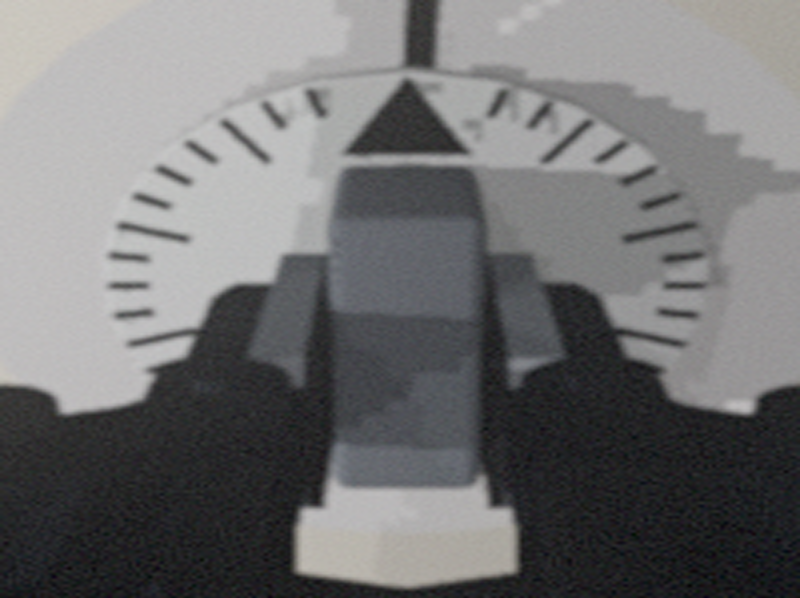

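View pics/r2.png

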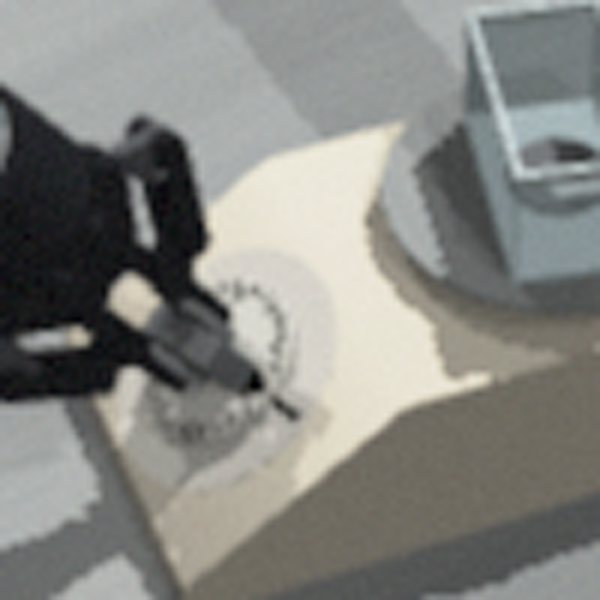

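The needle's base is at column 420 and the triangle's tip at 406, so about 0.04 rad remains. I'll fine-tune.

Call:
drive_tool(
  deltas=[
    [[0,0,0,0.075,0,0,1],[0,0,0,0,0,0,1],[0,0,0,0,0,0,1]],
  ],
)

```text
clock: 18.75
eef_pos: [0.5487, -0.0278, 0.047]
tool_rot: [0.409, 0.629, 0.609, -0.256]
wrist_force: [-0.2, 0.3, -0.2]
width: 0.0153
```

```bash
python3 st.py; python3 - <<'E'
from h import *
c=cam("wrist");f=c["frame"];cv2.imwrite("pics/s.png",cv2.resize(f[190:330,240:400],None,fx=5,fy=4,interpolation=cv2.INTER_CUBIC))
E
```

```text
18.75 [ 0.54872248 -0.02778861  0.04702367] [-0.21  0.29 -0.2 ] 0.015274679121036012 [-0.58  0.47  1.86  0.63  1.13  0.49]
up/right/h off mm [-2.5, -2.0, -9.1]
tool ang 1.2045979800850515 align 0.9999892068635925 tool axis up/right -0.0038645884796395633 -0.0025789750301966614
```

View pics/s.png

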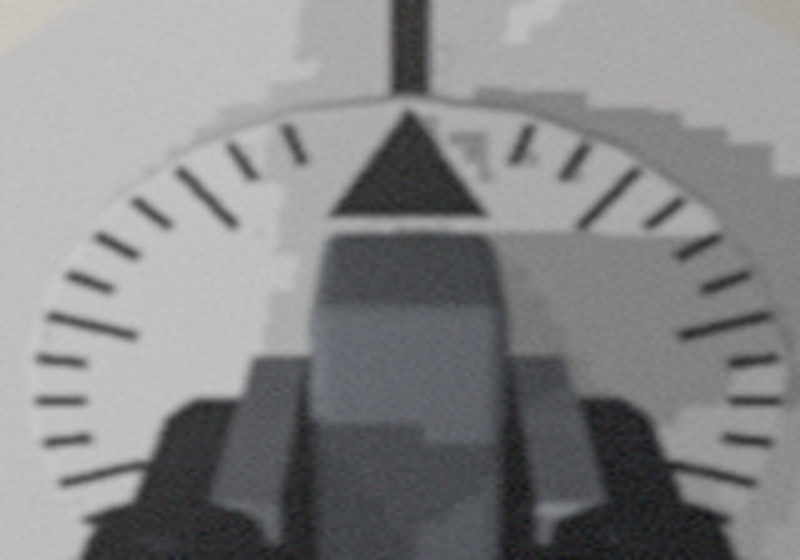

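The tip (column 409) and the needle (410) coincide. Letting go and backing out along the axis.

Call:
drive_tool(
  deltas=[
    [[0,0,0,0,0,0,0.4],[0,0,0,0,0,0,0.2],[0,0,0,0,0,0,0.2],[-0.1,0,0,0,0,0,0.2],[-0.2,0,0,0,0,0,0.2],[-0.3,0,0,0,0,0,0.2],[-0.2,0,0,0,0,0,0.2],[0,0,0,0,0,0,0.2],[0,0,0,0,0,0,0.2]],
  ],
)

```text
clock: 19.92
eef_pos: [0.5335, -0.0989, 0.1508]
tool_rot: [0.411, 0.629, 0.608, -0.257]
wrist_force: [-0.4, 0.3, -0.5]
width: 0.0344
```

```bash
python3 st.py; python3 - <<'E'
from h import *
c=cam("wrist");f=c["frame"];cv2.imwrite("pics/t.png",f);cv2.imwrite("pics/t3.png",cv2.resize(f[170:300,240:400],None,fx=5,fy=4.5,interpolation=cv2.INTER_CUBIC))
c=cam("scene");f=c["frame"];cv2.imwrite("pics/t2.png",cv2.resize(f[100:320,230:500],None,fx=2.9,fy=2.7))
E
```

```text
19.925 [ 0.53345662 -0.09887559  0.15075571] [-0.41  0.3  -0.53] 0.03435129179502244 [-0.69  0.38  1.7   0.54  1.4   0.55]
up/right/h off mm [-2.6, -0.9, 117.5]
tool ang 1.203821898207105 align 0.9999769474189738 tool axis up/right -0.006744029134390155 0.0007891144820085056
```

View pics/t3.png

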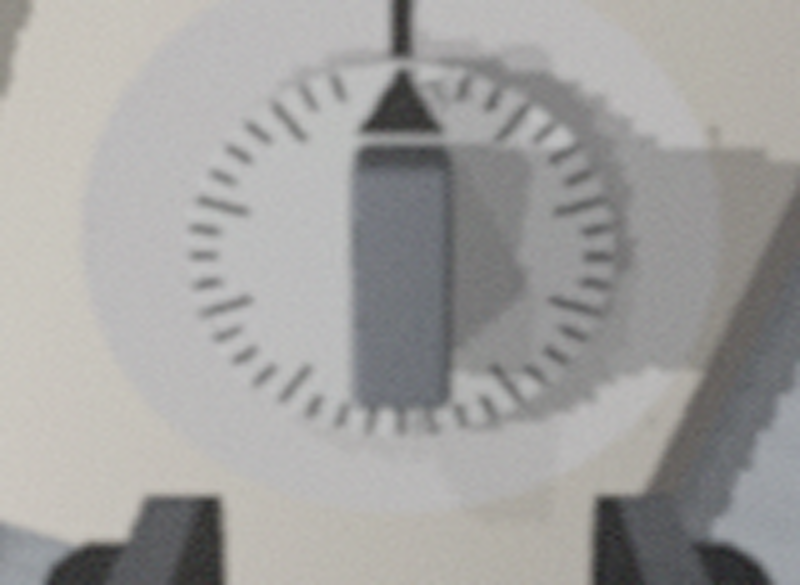

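View pics/t2.png

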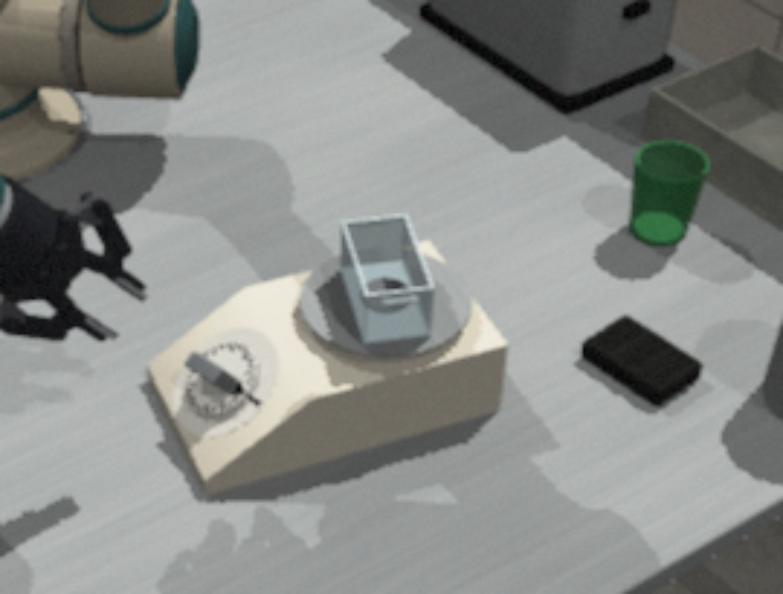

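```bash
python3 - <<'E'
from h import *
c=cam("scene");P=lambda x,y,z:onz(c,230+x/2.9,100+y/2.7,z)
r=np.mean([P(*p,.166) for p in [(342,220),(407,215),(432,293),(362,297)]],0);q=P(386,303,.105);print(r,q,np.linalg.norm((r-q)[:2]))
print(readout.read_state()["wrist_force"]); print(manip.close_job())
E
```

```text
[0.59092951 0.10846022 0.166     ] [0.59059832 0.11151641 0.105     ] 0.003074082769898538
[-0.71917013  0.17743665  1.09602144]
the job is handed in; nothing more can be done
None
```

I set the container on the pan, let go of it, and turned the dial until its zero triangle met the needle. I handed the job in about 20 s into the 51 s limit.

**Last checks**
- **Container:** it stands upright and released, with its centre about 3 mm from the pan's centre in the scene camera.
- **Dial:** after I let go, the triangle's tip and the needle lined up to within about 1 pixel in the wrist camera. That is roughly 0.01 rad, well under half a graduation.
- **Clearance:** the gripper had backed about 12 cm off the dial and was touching nothing. The container's neighbours, the tumbler and ice block, looked unmoved. I did not re-measure the jar, lid or shaker, but the arm went nowhere near them.

**What went wrong or disagreed**
- **First pinch missed:** my first try at the dial's grip closed above the bar. The finger tips were about 20 mm behind the stated TCP. I reopened, moved in about 26 mm with no contact force, and the second pinch held.
- **Dial's starting angle:** the dial started at about 0.235 rad rather than zero. I turned it to about 1.20 rad, where the needle stood, which implies a container mass of about 0.19 kg.

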